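# Pry open the dust cover of an ejector fixture and hold the bearing up on its cam lever

### The arm

A 6-joint arm with a two-finger parallel gripper is mounted at the origin on the work surface. World frame = base frame: x ahead of the robot, y to its left, z up, the work surface at z = 0. Lengths are in m, angles in rad, forces in N, time in s.
With the tool pointing down it reaches from about 0.35 to 0.85 m from the base axis. Payload 8.1 kg.
Tool frame: the origin (TCP) lies on the centre line of the jaws, within the pads' length; the fingertips stand 17 mm ahead of it and the grasp point (between the pads) lies 2 mm behind it; z points along the fingers, y is the line along which they close (so a half turn about z gives the same grasp; the last joint's range is limited). The gripper opens to 93 mm and grips with 3 to 60 N. Pads are 15 mm wide; open, the fingers measure 128 mm over their backs; the gripper's body (75 mm by 188 mm) begins 65 mm behind the grasp point.
Start: joints at [-1.367, 0.13, 1.488, -0, 1.523, -0.085], TCP at [0.171, -0.575, 0.236] pointing down, gripper open.
Joint ranges: [-2.96, 2.96], [-0.89, 2.26], [0.02, 2.5], [-1.34, 4.48], [0, 2.73], [-2.66, 2.66]. Speed limits (rad/s): [2.39, 2.39, 2.79, 3.14, 3.14, 3.14].

### API

Orientations are given as a rotation vector (axis times angle).
In Python, from plant import robot, optics, close_job, models gives the robot as it stands.
- The arm moves only by the shell command python3 -m inch 'ROWS' [OPENING] [FORCE]. ROWS is a JSON object of lists of equal length, an entry for each row: "travel": the shift along the tool's x, y, z in m, a list of three; "spin": the turn about the tool's z in rad. In form: {"travel": [[x, y, z], ...], "spin": [spin, ...]}. A call has 1 to 10 rows; each row is the pose to reach, as a shift and turn from the pose commanded when the call began, along the tool's axes at that moment; what a row does not reach only later rows make up. A row lasts 1/12 s, in which the tool goes at most 41.7 mm and 7.16 degrees, less where a joint would pass 70% of its speed; a pose out of reach is approached as far as the arm can. A call with a gripper value outside its range is refused whole. OPENING is the closure, from 0 (fully open) to 1 (shut), set as the call begins (- or left out, the last holds). The fingers move at their own pace and stop on an object; FORCE is the grip in N (left out, the last holds). Time passes only in rows, so rows that repeat a pose let the fingers close. It gives the time, the measured TCP pose, the force, the opening and the grip force at its end, in the units of the state.
- robot.read_state(): the state, without advancing time (a new reading comes with each control period).
- optics.read_camera(name): name is "scene" or "top"; returns (picture, depth): 400x640x3 uint8, red, green, blue; 400x640 float32, m along the optical axis (not along the pixel's ray), 0 where there is no reading.
- optics.camera_info(name): a dict with "camera_matrix" (3x3 intrinsics, pixels), "view" (4x4, takes a point from world to camera coordinates). Camera axes: x right, y down, z forward; pixel columns grow to the right and rows downward; lengths in m; the calibration is good to about 2 mm. A picture is of the moment at which its call begins. camera_info takes no time and is no camera call.
- close_job(): hands the job in; it is judged then, once.
Trained networks look in the newest picture that a camera, given by its name, has taken for a name from the list of things; names that differ only in an ending like _2 or _b are one class to them, and where a whole thing is asked for, a point or a joint stands for the part that bears it (a point fixed in the world has none). Each returns a list of dicts, best first, with "p" (0 to 1); they miss things now and then, are a little off and sometimes report something else, mostly with a low value. They report only what shows in the picture. A call takes as long as a camera call. They do not tell look-alikes from the thing itself.
- models.look_for(camera, name): "centre" ([x, y, z] in m, in world coordinates, good to about 4 mm: the middle of the surface that is visible of it).
- models.masks_of(camera, name): "region" (400x640 bool, what is visible of it).
The state is a dict: "t": time; "q": joint angles; "dq": joint speeds; "joint_torque": joint torques, N m; "tool_pos": TCP position; "orientation": TCP orientation; "force": force on the tool from outside, world axes, zero at the start; "wrist_torque": the same for the moment, N m; "opening": finger opening in m; "gripper_force": force on a finger pad.
Only numpy, scipy, OpenCV 4.12 (cv2) and the standard library are available. Lean on these libraries where they do the work, as an engineer would, in place of code of your own. Each camera call takes 0.05 s, during which the arm holds its last target. There are 200 camera calls.

### The job

Use the scraper's blade in the pry slot to lever up the hinged dust cover of the bench ejector fixture, swing the cover over past upright so that it stays open, and lay the scraper down flat on the bench. Then turn the fixture's cam lever up to the point of highest lift, so that the bearing stands raised out of its nest for collection, and finish still holding the lever there: it springs back if let go. Do not lift the shut cover with the fingers, do not drive the bearing up against the cover, and leave the other things on the bench where they are.

Things in the scene. Friction and masses are not known exactly. Their poses are not given: they have to be found in the camera images.
- fixture: ejector fixture, fixed to the bench: base plate 190 x 150 x 12 mm, two upright cheeks and on them a steel nest plate 110 x 110 mm, 82 to 104 mm above the bench. Origin on the bench under the nest's centre; x points from its front (slot side, nearest the robot, turned up to 0.3 rad) to the hinge side, y left, z up. The lever is on its right (-y).
- pry_slot (a point): middle of the mouth of the pry slot in the front top edge of the nest plate, under the cover's front edge: 60 mm wide along the fixture's y, 8 mm high (96 to 104 mm above the bench), 14 mm deep along the fixture's +x; its roof is the shut cover's underside (104.7 mm). At (-55, 0, 100) mm in the fixture's frame.
- cover (a joint): angle of the hinged dust cover, a plain grey-painted metal sheet 111 x 100 x 3 mm without handle, lying on the nest plate: 0 shut, 1.57 upright, 1.95 leaning back on its stop. Its friction hinge (0.13 N m, about 1.6 N to lift at the front edge) lets it stay at any angle.
- cover_hinge (a point): centre of the cover's hinge line, which runs along the fixture's y, at (56.5, 0, 106.2) mm in the fixture's frame; it is in the cover's mid-thickness.
- cover_edge (a point): middle of the cover's front edge, 111.5 mm from the hinge line; it sweeps a circle upward and back as the cover opens.
- lever (a joint): angle of the cam lever about its shaft (along the fixture's y, 38 mm above the bench). 0: on its rest stop, pointing to the front, 0.17 rad above level. Turns up and over to the back; 1.40: straight up, the eccentric at its highest lift and the bearing 11.6 mm up; beyond that (stop 1.90) the lift falls again. A return spring pulls it to 0 (2 to 3 N at the handle).
- lever_handle (a point): centre of the black handle at the lever's end, a barrel 30 mm across and 54 mm long with round ends, lying along the fixture's y (the shaft's direction) that turns freely on its pin; 130 mm from the shaft axis, 112 mm to the right (-y) of the fixture's middle plane. At rest 60 mm above the bench, 168 mm with the lever upright. Can be pinched from above across its 30 mm.
- lever_axis (a point): point of the shaft's axis in the plane in which the handle's centre swings, at (0, -112, 38) mm in the fixture's frame.
- bearing: ball bearing 40 mm across, 12 mm thick, 66 g, lying flat in the nest (a bore in the nest plate) on the ejector pad, its top 1 mm below the nest plate under the cover. Origin at the centre of its underside, 91 mm above the bench at rest, 102.6 mm at full lift.
- scraper: stiff scraper, 180 mm long: wooden handle 100 x 26 x 24 mm, flat steel blade 30 mm wide, 2.5 mm thick, reaching 80 mm beyond the handle's front end. Lies on the bench, blade flat, level at mid-height of the handle (12 mm above the bench). x points along the tool to the blade, z up; origin on its underside, 20 mm behind the handle's front end. About 120 g.
- scraper_grip (a point): where to grip it: the middle of the handle's height and width, 20 mm behind the handle's front end (handle 26 mm wide, 24 mm high here), 12 mm above the origin, near the centre of mass.
- scraper_tip (a point): middle of the blade's front edge, 100 mm ahead of scraper_grip along the tool's x, in the blade's mid-thickness.
- wrench: open-ended steel wrench, 170 mm long, lying on the bench; a bystander.
- spare: second bearing like the one in the nest, lying on the bench; a bystander. Origin at the centre of its underside.
- drift: steel pressing drift, 36 mm across, 100 mm tall, standing on the bench; a bystander.
- spray: red spray can, 52 mm across, 190 mm tall, standing at the far right; a bystander.
- grease: low grease jar, 60 mm across, 60 mm tall; a bystander.
There are look-alikes about, which are no part of the job. Several things look just like the scraper: the one meant starts nearest to the robot's base.

How it is judged:
By the outcome, as a careful person would: the job done as asked, in the order asked, and still so for the second after the job is handed in, while the arm keeps its last pose, push and grip.
It also fails if it takes over 64 s, if anything falls off the work surface, if the arm or the gripper's body presses on something with over 40 N, if the wrist force passes 120 N, or if a joint passes its speed limit or range.

## Working session

There is one attempt and no reset: what is moved stays moved. The work goes in short steps, Python scripts to look and compute and a shell command to move; the robot and the scene stay as the last step left them, time stands still between calls to the robot, and variables do not carry over. Pictures are saved under pics/ and viewed, at most 10 in all, crops included, and the job is handed in when it is done.

```bash
ls; mkdir -p pics
python3 - <<'E'
from plant import robot, optics, models
import numpy as np, cv2, json
s=robot.read_state(); print({k:np.round(v,3).tolist() for k,v in s.items()})
ims=[]
for c in ("scene","top"):
    p,d=optics.read_camera(c); np.savez(f"/tmp/{c}0.npz",p=p,d=d)
    cv2.imwrite(f"pics/{c}0.png",p[...,::-1])
    i=optics.camera_info(c); print(c,np.round(i["camera_matrix"],1).tolist(),np.round(i["view"],3).tolist())
    for n in ["scraper","fixture","cover","lever_handle","spare","wrench","drift","spray","grease"]:
        print(c,n,[(round(r["p"],2),np.round(r["centre"],3).tolist()) for r in models.look_for(c,n)])
E
```

```text
pics
{'t': 0.0, 'q': [-1.367, 0.131, 1.489, -0.0, 1.523, -0.085], 'dq': [-0.001, -0.0, 0.001, 0.0, -0.001, -0.001], 'joint_torque': [0.001, -55.984, -49.176, 0.077, 0.036, -0.0], 'tool_pos': [0.171, -0.575, 0.235], 'orientation': [-3.107, -0.452, 0.0], 'force': [-0.254, -1.102, -0.03], 'wrist_torque': [0.04, -0.068, 0.006], 'gripper_force': 0.0, 'opening': 0.093}
scene [[483.6, 0.0, 321.8], [0.0, 483.6, 194.0], [0.0, 0.0, 1.0]] [[-0.201, 0.979, 0.004, 0.189], [0.846, 0.176, -0.503, -0.437], [-0.493, -0.098, -0.865, 1.75], [0.0, 0.0, 0.0, 1.0]]
scene scraper [(0.77, [0.498, -0.371, 0.015]), (0.61, [0.756, -0.412, 0.013])]
scene fixture [(0.92, [0.688, 0.004, 0.06])]
scene cover [(0.92, [0.665, 0.009, 0.106])]
scene lever_handle [(0.68, [0.521, -0.072, 0.076])]
scene spare [(0.72, [0.65, 0.234, 0.015])]
scene wrench [(0.83, [0.482, 0.293, 0.006]), (0.52, [0.685, 0.002, 0.06])]
scene drift [(0.78, [0.699, 0.318, 0.052])]
scene spray [(0.63, [0.621, -0.487, 0.132])]
scene grease [(0.6, [0.724, -0.244, 0.059])]
top [[436.3, 0.0, 327.1], [0.0, 436.3, 194.9], [0.0, 0.0, 1.0]] [[0.009, -1.0, 0.001, -0.108], [-0.975, -0.009, -0.224, 0.606], [0.224, 0.001, -0.975, 1.035], [0.0, 0.0, 0.0, 1.0]]
top scraper [(0.77, [0.492, -0.369, 0.022]), (0.68, [0.747, -0.414, 0.019])]
top fixture [(0.94, [0.628, -0.002, 0.075]), (0.6, [0.492, -0.374, 0.02])]
top cover [(0.86, [0.66, 0.008, 0.107]), (0.31, [0.494, -0.372, 0.021])]
top lever_handle [(0.46, [0.509, -0.078, 0.074]), (0.45, [0.66, 0.013, 0.108])]
top spare [(0.7, [0.645, 0.234, 0.01]), (0.56, [0.658, 0.005, 0.108])]
top wrench [(0.65, [0.475, 0.293, 0.008])]
top drift [(0.52, [0.688, 0.317, 0.057])]
top spray [(0.56, [0.595, -0.485, 0.16]), (0.42, [0.66, 0.008, 0.109])]
top grease [(0.81, [0.705, -0.244, 0.06]), (0.56, [0.596, -0.483, 0.157])]
```

View pics/scene0.png

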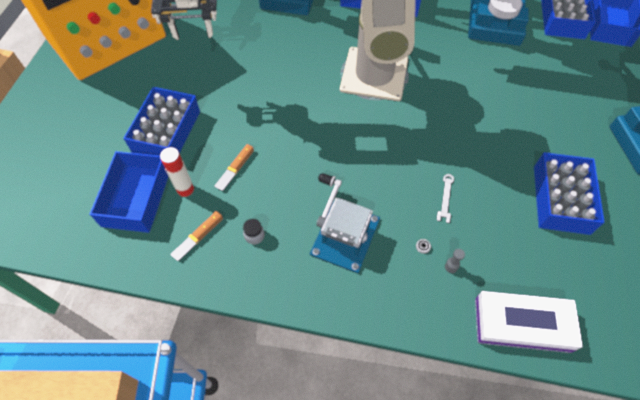

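View pics/top0.png

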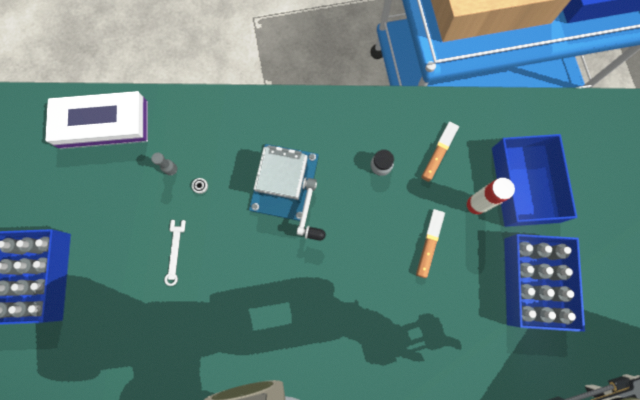

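The scene picture shows one scraper at (235,167) near the robot and another at (197,236). The top view has the same two at (432,243) and (440,152), with the fixture at (283,180) and the lever handle at (316,234). Only these two could be taken for the scraper. The one at top (432,243) is nearest the base, about 0.61 m against 0.86 m, so I choose it. Next I measure its axis and the fixture's yaw, and crop it.

```bash
cat > h.py <<'E'
import numpy as np, cv2
from scipy.spatial.transform import Rotation as R
from plant import robot, optics, models
def cloud(c, d):
    i=optics.camera_info(c); K=np.array(i["camera_matrix"]); V=np.array(i["view"])
    v,u=np.mgrid[:400,:640]; P=np.stack([(u-K[0,2])*d/K[0,0],(v-K[1,2])*d/K[1,1],d],-1)
    W=(P-V[:3,3])@V[:3,:3]; W[d==0]=np.nan; return W
def proj(c,X):
    i=optics.camera_info(c); V=np.array(i["view"]); q=np.array(i["camera_matrix"])@(V[:3,:3]@np.array(X)+V[:3,3]); return q[:2]/q[2]
def go(target,yaw=None):
    """shift in tool axes (mm) and spin to a world TCP position; yaw = heading of tool x"""
    s=robot.read_state(); M=R.from_rotvec(s["orientation"]).as_matrix()
    now=np.arctan2(M[1,0],M[0,0]); t=M.T@(np.array(target)-s["tool_pos"])
    sp=None
    if yaw is not None:
        dy=(yaw-now+np.pi/2)%np.pi-np.pi/2; sp=round(-dy,3)  # tool z down
    print("travel m",np.round(t,4).tolist(),"spin",sp,"tool x yaw",round(now,3),"tilt",np.round(M[:,2],3), "q6",round(s["q"][5],2))
E
python3 - <<'E'
from h import *
for c in ("top","scene"):
    p,d=optics.read_camera(c); W=cloud(c,d)
    print(c,"bench z",np.nanmedian(W[d>0][:,2]))
    for r in models.masks_of(c,"scraper"):
        m=r["region"]&(d>0)&(W[...,2]>0.004)&(W[...,2]<.05); P=W[m]; 
        if len(P)<20: continue
        rc=cv2.minAreaRect((P[:,:2]*1000).astype(np.float32)); 
        hsv=cv2.cvtColor(p,cv2.COLOR_RGB2HSV); wood=m&(hsv[...,1]>130); bl=m&(hsv[...,1]<70)
        print(round(r["p"],2),rc,"wood",W[wood].mean(0).round(4),"blade",W[bl].mean(0).round(4),"ztop",np.percentile(W[wood][:,2],[50,90]).round(4), len(P))
        dx=W[bl].mean(0)-W[wood].mean(0); print(" yaw c2c",np.arctan2(dx[1],dx[0]))
    for r in models.masks_of(c,"cover")[:1]:
        m=(d>0)&(abs(W[...,2]-.1077)<.005)&(np.hypot(W[...,0]-.66,W[...,1]-.008)<.09)
        n,l,st,ce=cv2.connectedComponentsWithStats(m.astype(np.uint8)); k=1+np.argmax(st[1:,4]); P=W[l==k]
        print("cover",cv2.minAreaRect((P[:,:2]*1000).astype(np.float32)),P.mean(0).round(4),len(P))
    for r in models.masks_of(c,"lever_handle")[:1]:
        m=r["region"]&(d>0); P=W[m]; print("handle/lever",P.mean(0).round(3), cv2.minAreaRect((P[:,:2]*1000).astype(np.float32)))
    if c=="top": cv2.imwrite("pics/crop1.png",cv2.resize(p[110:290,240:470,::-1],None,fx=3.3,fy=3.3,interpolation=cv2.INTER_CUBIC))
E
```

```text
top bench z 0.0005371813578423176
0.93 ((746.6178588867188, -409.31683349609375), (29.59783935546875, 182.19886779785156), 62.67749786376953) wood [ 0.7105 -0.3847  0.0239] blade [ 0.7955 -0.4349  0.0136] ztop [0.0242 0.027 ] 651
 yaw c2c -0.5330924654148145
0.86 ((493.3569641113281, -372.37652587890625), (31.58115577697754, 176.8873291015625), 72.47547912597656) wood [ 0.4547 -0.351   0.0238] blade [ 0.545  -0.3878  0.0139] ztop [0.0239 0.0263] 730
 yaw c2c -0.38679387188820563
cover ((660.4410400390625, 12.804306030273438), (110.49095916748047, 116.58799743652344), 79.25030517578125) [0.6581 0.0127 0.1083] 1892
handle/lever [ 0.51  -0.073  0.068] ((515.8081665039062, -72.28411865234375), (55.39371109008789, 39.41044235229492), 81.08854675292969)
scene bench z -0.001009058675871282
0.92 ((751.6949462890625, -412.3309631347656), (39.323097229003906, 178.872314453125), 62.65426254272461) wood [ 0.7208 -0.3895  0.0214] blade [ 0.798  -0.4346  0.0123] ztop [0.0218 0.0259] 640
 yaw c2c -0.5291696417892905
0.82 ((499.64813232421875, -374.42999267578125), (33.80777359008789, 181.9062957763672), 73.12032318115234) wood [ 0.4695 -0.3597  0.0207] blade [ 0.5509 -0.389   0.0121] ztop [0.0212 0.0252] 494
 yaw c2c -0.3457383088503475
cover ((664.597412109375, 11.040824890136719), (109.36493682861328, 119.39950561523438), 79.40797424316406) [0.6655 0.0117 0.1071] 1369
handle/lever [ 0.521 -0.073  0.07 ] ((517.1318359375, -73.94580078125), (47.90571975708008, 28.00220489501953), 76.04215240478516)
```

View pics/crop1.png

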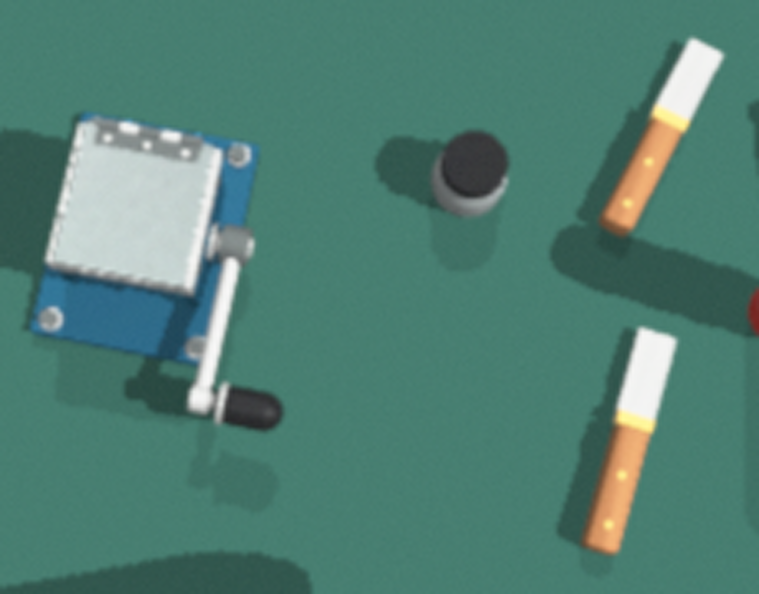

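The crop confirms the choice: the scraper at crop (630,440) lies blade away from the robot with free space around it. The fixture's yaw is about -0.187, the hinge is on the far side, and the handle is at crop (250,408). The measured handle position (0.516, -0.074) agrees with the fixture pose.

Run:
```python
from h import *
go([.487,-.3705,.15],-.30); go([.487,-.3705,.020],-.30)
```

```text
travel m [0.3613, -0.1062, 0.0856] spin 0.589 tool x yaw 0.289 tilt [-0. -0. -1.] q6 -0.09
travel m [0.3613, -0.1062, 0.2156] spin 0.589 tool x yaw 0.289 tilt [-0. -0. -1.] q6 -0.09
```

```bash
python3 -m inch '{"travel": [[0.036,-0.011,0.0],[0.072,-0.021,0.01],[0.108,-0.032,0.02],[0.145,-0.043,0.03],[0.181,-0.053,0.045],[0.217,-0.064,0.06],[0.253,-0.074,0.075],[0.289,-0.085,0.09],[0.325,-0.096,0.11],[0.361,-0.106,0.13]], "spin": [0.059,0.118,0.177,0.236,0.295,0.354,0.413,0.472,0.53,0.589]}' 0
python3 - <<'E'
from h import *
go([.487,-.3705,.020],-.30)
E
```

```text
t: 2.23
tool_pos: [0.4872, -0.3704, 0.1062]
orientation: [3.105, -0.474, 0.002]
force: [0.7, -1.0, -0.4]
opening: 0.0927
gripper_force: 0.0
travel m [-0.0003, 0.0001, 0.0862] spin -0.003 tool x yaw -0.303 tilt [ 0.001 -0.001 -1.   ] q6 1.14
```

```bash
python3 -m inch '{"travel": [[0,0,0.025],[0,0,0.045],[0,0,0.06],[0,0,0.07],[0,0,0.078],[0,0,0.083],[0,0,0.085],[0,0,0.085]], "spin": [0,0,0,0,0,0,0,0]}' 0; python3 -m inch '{"travel": [[0,0,0],[0,0,0],[0,0,0],[0,0,0],[0,0,0],[0,0,0],[0,0,0],[0,0,0]], "spin": [0,0,0,0,0,0,0,0]}' 1 50
```

```text
t: 2.9
tool_pos: [0.4856, -0.3719, 0.0217]
orientation: [3.106, -0.47, 0.001]
force: [0.4, -0.5, 0.9]
opening: 0.0928
gripper_force: 0.0
t: 3.57
tool_pos: [0.4855, -0.3715, 0.0214]
orientation: [-3.106, 0.47, 0.0]
force: [0.0, -0.9, 0.0]
opening: 0.0438
gripper_force: 0.0
```

```bash
python3 -m inch '{"travel": [[0,0,0],[0,0,0],[0,0,0],[0,0,0],[0,0,0],[0,0,0],[0,0,0]], "spin": [0,0,0,0,0,0,0]}' 1 50;  python3 -m inch '{"travel": [[0,0,-0.01],[0,0,-0.03],[0,0,-0.06],[0,0,-0.09],[0,0,-0.12],[0,0,-0.13],[0,0,-0.13]], "spin": [0,0,0,0,0,0,0]}'
python3 - <<'E'
from h import *
p,d=optics.read_camera("top"); W=cloud("top",d)
hsv=cv2.cvtColor(p,cv2.COLOR_RGB2HSV)
s=robot.read_state(); t=s["tool_pos"]
M=R.from_rotvec(s["orientation"]).as_matrix(); L=(W-t)@M   # tool coords
for r in models.masks_of("top","scraper"):
    m=r["region"]&(d>0); print(round(r["p"],2),W[m].mean(0).round(3))
m=(d>0)&(abs(L[...,1])<.03)&(L[...,0]>.045)&(L[...,0]<.13)&(abs(L[...,2])<.04)
P=L[m]; print(len(P),P.mean(0).round(4),"x",np.percentile(P[:,0],[2,98]).round(4),"y",np.percentile(P[:,1],[2,98]).round(4))
A=np.polyfit(P[:,0],P[:,2],1); B=np.polyfit(P[:,0],P[:,1],1); print("z slope",A,"y slope",B)
u,v=proj("top",t).astype(int); cv2.imwrite("pics/held.png",cv2.resize(p[max(0,v-110):v+70,u-110:u+110,::-1],None,fx=3,fy=3))
E
```

```text
t: 4.15
tool_pos: [0.4855, -0.3714, 0.0214]
orientation: [-3.106, 0.47, 0.0]
force: [-0.7, 0.5, -0.6]
opening: 0.0255
gripper_force: 50.0
t: 4.73
tool_pos: [0.4874, -0.3733, 0.1559]
orientation: [3.102, -0.469, 0.01]
force: [0.6, -0.3, -1.6]
opening: 0.0256
gripper_force: 50.0
0.82 [ 0.463 -0.361  0.161]
0.64 [ 0.745 -0.408  0.017]
0.57 [0.63  0.001 0.068]
0.27 [0.644 0.239 0.013]
73 [ 0.0868 -0.0098  0.0046] x [0.0657 0.1003] y [-0.0157 -0.0009]
z slope [-0.01109673  0.00558751] y slope [ 0.21603878 -0.02857326]
```

View pics/held.png

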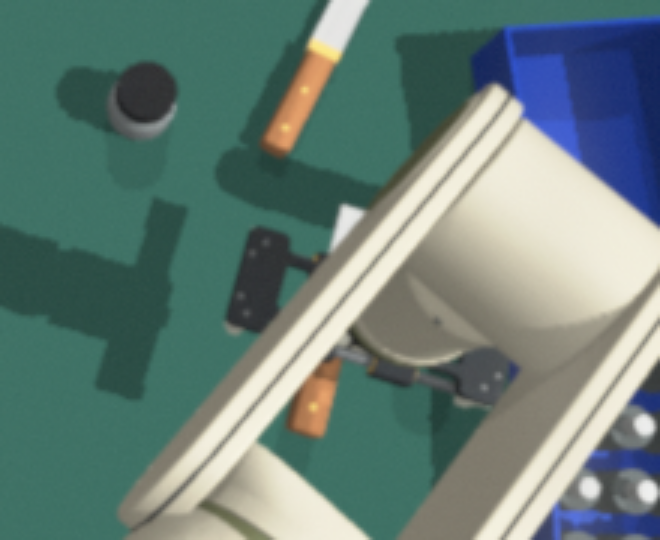

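The scraper is held at its grip point, with the blade tip just visible at crop (345,215). Next I go to the front of the slot.

```bash
cat >> h.py <<'E'
O=np.array([.6625,.012]); YF=-.187
def fix(x,y,z):
    c,s=np.cos(YF),np.sin(YF); return [O[0]+c*x-s*y,O[1]+s*x+c*y,z]
E
python3 - <<'E'
from h import *
print(fix(-185,0,0)); go(fix(-.185,0,.1559),YF)
E
```

```text
[np.float64(-181.11228250826943), np.float64(34.40572681276853), 0]
travel m [-0.1279, -0.3977, -0.0052] spin -0.113 tool x yaw -0.3 tilt [-0.  0. -1.] q6 1.13
```

```bash
python3 -m inch '{"travel": [[-0.008,-0.025,0],[-0.02,-0.062,0],[-0.032,-0.099,0],[-0.044,-0.137,0],[-0.056,-0.174,0],[-0.068,-0.211,0],[-0.08,-0.25,0],[-0.092,-0.286,0],[-0.104,-0.323,0],[-0.116,-0.36,0]], "spin": [0,-0.02,-0.04,-0.06,-0.08,-0.1,-0.113,-0.113,-0.113,-0.113]}'
python3 - <<'E'
from h import *
go(fix(-.185,0,.1559),YF)
E
```

```text
t: 5.67
tool_pos: [0.4789, 0.0086, 0.1484]
orientation: [3.128, -0.294, -0.007]
force: [0.5, 0.9, -2.1]
opening: 0.0255
gripper_force: 50.0
travel m [-0.0053, -0.0375, -0.0075] spin -0.0 tool x yaw -0.187 tilt [-0.005  0.    -1.   ] q6 1.67
```

```bash
python3 -m inch '{"travel": [[-0.002,-0.015,0],[-0.005,-0.03,0.01],[-0.005,-0.0375,0.025],[-0.005,-0.0375,0.035],[-0.005,-0.0375,0.039],[-0.005,-0.0375,0.039],[-0.005,-0.0375,0.039]], "spin": [0,0,0,0,0,0,0]}'
cat > look.py <<'E'
from h import *
import sys
def held(save=None):
    s=robot.read_state(); t=s["tool_pos"]; M=R.from_rotvec(s["orientation"]).as_matrix(); Y=np.arctan2(M[1,0],M[0,0])
    print("tcp",t.round(4),"yaw",Y.round(4)) if hasattr(t,"round") else print(t)
    c,sn=np.cos(YF),np.sin(YF); F=np.array([[c,sn],[-sn,c]])@(np.array(t[:2])-O); print("tcp in fixture",F.round(4))
    out=[]
    for cam in ("scene","top"):
        p,d=optics.read_camera(cam); W=cloud(cam,d); L=(W-t)@M
        m=(d>0)&(abs(L[...,1])<.03)&(L[...,0]>.03)&(L[...,0]<.115)&(abs(L[...,2]-.008)<.012)
        P=L[m]
        if len(P)>20:
            A=np.polyfit(P[:,0],P[:,2],1); print(cam,len(P),"mean",P.mean(0).round(4),"x",np.percentile(P[:,0],[1,99]).round(4),"y",np.percentile(P[:,1],[3,97]).round(4),"z slope",A.round(4))
        b=(d>0)&(abs(W[...,2]-.108)<.006)&(np.hypot(W[...,0]-O[0],W[...,1]-O[1])<.05); print(cam,"cover z",np.median(W[b][:,2]) if b.any() else None)
        bb=(d>0)&(abs(W[...,2])<.006)&(np.hypot(W[...,0]-.45,W[...,1]-.2)<.2); print(" bench",np.median(W[bb][:,2]))
        u,v=proj(cam,list(fix(-.09,0,.1))).astype(int); out.append(cv2.resize(p[v-60:v+60,u-75:u+75,::-1],(400,320),interpolation=cv2.INTER_CUBIC))
    if save: cv2.imwrite(save,np.hstack(out))
held(sys.argv[1] if len(sys.argv)>1 else None)
E
python3 look.py pics/slot1.png
```

```text
t: 6.25
tool_pos: [0.4826, 0.0437, 0.1116]
orientation: [3.127, -0.295, -0.003]
force: [-1.1, 0.3, -1.4]
opening: 0.0258
gripper_force: 50.0
tcp [0.4826 0.0437 0.1116] yaw -0.1881
tcp in fixture [-0.1827 -0.0023]
scene 246 mean [ 0.0665 -0.      0.0089] x [0.031  0.1047] y [-0.0141  0.0138] z slope [0.0366 0.0065]
scene cover z 0.10705941459523516
 bench -0.0008594235039658662
top cover z 0.10856874883251677
 bench 0.0011769257372283622
```

View pics/slot1.png

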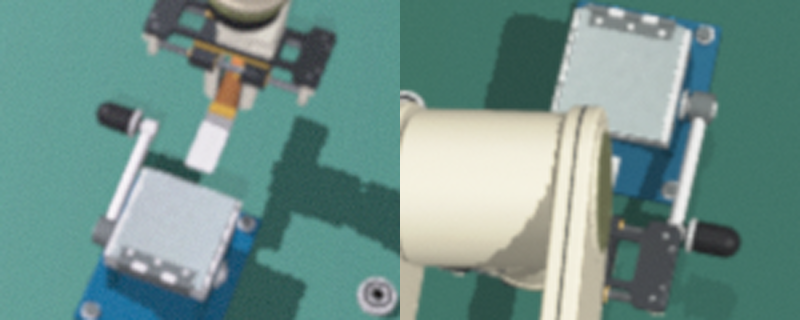

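The blade sits in front of the slot: tip at crop (200,165) left panel, pointing at the cover's front edge, about 28 mm short. It is level and centred. I approach a little and let the arm settle to check the height.

```bash
python3 -m inch '{"travel": [[0.005,-0.002,0],[0.01,-0.002,0],[0.014,-0.002,0],[0.014,-0.002,0],[0.014,-0.002,0]], "spin": [0,0,0,0,0]}' && python3 look.py
```

```text
t: 6.77
tool_pos: [0.4977, 0.0437, 0.1126]
orientation: [-3.128, 0.294, -0.0]
force: [0.2, -0.3, -1.8]
opening: 0.0258
gripper_force: 50.0
tcp [0.4977 0.0437 0.1126] yaw -0.1874
tcp in fixture [-0.1678  0.0005]
scene 279 mean [0.0706 0.0001 0.0085] x [0.0309 0.1147] y [-0.0149  0.015 ] z slope [0.0235 0.0068]
scene cover z 0.10710511872086968
 bench -0.0008103148013424272
top 58 mean [0.1052 0.0157 0.0071] x [0.0729 0.1145] y [0.0049 0.0278] z slope [-0.0831  0.0159]
top cover z 0.10854507987073309
 bench 0.0012228586339027786
```

```bash
python3 -m inch '{"travel": [[0,0,0.0025],[0,0,0.0025],[0.005,0,0.0025],[0.009,0,0.0025],[0.013,0,0.0025],[0.016,0,0.0025],[0.019,0,0.0025],[0.022,0,0.0025],[0.0235,0,0.0025],[0.0235,0,0.0025]], "spin": [0,0,0,0,0,0,0,0,0,0]}' && python3 look.py pics/slot2.png
```

```text
t: 7.7
tool_pos: [0.519, 0.0397, 0.1092]
orientation: [-3.128, 0.294, 0.007]
force: [-7.6, 1.3, 0.8]
opening: 0.0257
gripper_force: 50.0
tcp [0.519  0.0397 0.1092] yaw -0.1871
tcp in fixture [-0.1461  0.0006]
scene 356 mean [ 0.0776 -0.0002  0.0054] x [0.0313 0.1143] y [-0.0256  0.0256] z slope [-0.0973  0.0129]
scene cover z 0.1071938539846893
 bench -0.0008330049081532493
top 100 mean [0.1001 0.0209 0.0018] x [0.0855 0.1149] y [0.0113 0.0295] z slope [-0.2313  0.0249]
top cover z 0.10854334211078379
 bench 0.0012035851804714556
```

View pics/slot2.png

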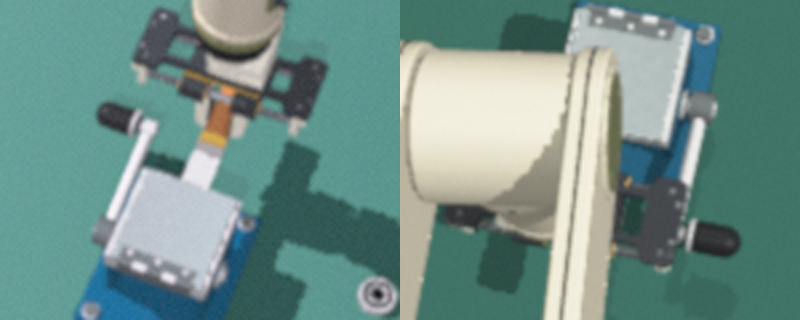

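The blade is in the slot: its visible part is shortened at left-panel (187,187) by the cover's edge, and the 7.6 N push says the tip has reached the slot's end. I back off slightly, lift about 20 mm and check that the cover follows.

```bash
python3 -m inch '{"travel": [[-0.0035,0,0],[-0.0035,0,0],[-0.0035,0,-0.003],[-0.0035,0,-0.006],[-0.0035,0,-0.01],[-0.003,0,-0.015],[-0.002,0,-0.02],[-0.001,0,-0.023],[-0.001,0,-0.023]], "spin": [0,0,0,0,0,0,0,0,0]}'
cat > cov.py <<'E'
from h import *
s=robot.read_state(); F=np.array([[np.cos(YF),np.sin(YF)],[-np.sin(YF),np.cos(YF)]])@(np.array(s["tool_pos"][:2])-O); print("tcp fix",F.round(4),round(s["tool_pos"][2],4))
for cam in ("scene","top"):
    p,d=optics.read_camera(cam); W=cloud(cam,d); X=np.stack([np.cos(YF)*(W[...,0]-O[0])+np.sin(YF)*(W[...,1]-O[1]),-np.sin(YF)*(W[...,0]-O[0])+np.cos(YF)*(W[...,1]-O[1]),W[...,2]],-1)
    hsv=cv2.cvtColor(p,cv2.COLOR_RGB2HSV)
    for ys in ((-.048,-.035),(.035,.048)):
        m=(d>0)&(X[...,1]>ys[0])&(X[...,1]<ys[1])&(X[...,0]>-.08)&(X[...,0]<.11)&(X[...,2]>.1)&(X[...,2]<.24); P=X[m]
        if len(P)>10:
            a=np.arctan2(P[:,2]-.1077,.0565-P[:,0]); rr=np.hypot(P[:,2]-.1062,.0565-P[:,0]); k=rr>.05
            if k.sum()>5: print(cam,ys,k.sum(),"angle pct",np.percentile(a[k],[10,50,90]).round(3),"r max",np.percentile(rr,98).round(3))
E
python3 cov.py
```

```text
t: 8.55
tool_pos: [0.5202, 0.0396, 0.1341]
orientation: [-3.128, 0.294, -0.002]
force: [-0.8, -0.3, -2.0]
opening: 0.0252
gripper_force: 50.0
tcp fix [-0.1449  0.0006] 0.1341
scene (-0.048, -0.035) 101 angle pct [0.167 0.206 0.25 ] r max 0.109
scene (0.035, 0.048) 110 angle pct [0.143 0.205 0.245] r max 0.11
top (-0.048, -0.035) 150 angle pct [-0.007  0.208  0.238] r max 0.116
```

The cover follows at 0.206 rad. Next I compute the arc.

Run:
```python
import numpy as np
f=lambda t,r: np.array([56.5-r*np.cos(t)-1.5*np.sin(t),106.2+r*np.sin(t)-1.5*np.cos(t)])
p0=f(.206,101.5)
ths=np.linspace(.33,1.9,14)
for t in ths:
    r=101.5-30*(t-.206)/1.7; d=f(t,r)-p0; print(round(t,2),round(r),(d*[1,-1]/1000).round(3).tolist(), "tcp",(f(t,r)+[-100,8.3]).round(0))
```

```text
0.33 99 [0.005, -0.011] tcp [-138.  145.]
0.45 97 [0.012, -0.022] tcp [-132.  155.]
0.57 95 [0.019, -0.031] tcp [-124.  165.]
0.69 93 [0.027, -0.039] tcp [-116.  173.]
0.81 91 [0.036, -0.046] tcp [-107.  179.]
0.93 89 [0.046, -0.051] tcp [-97. 185.]
1.05 87 [0.056, -0.055] tcp [-88. 189.]
1.18 84 [0.066, -0.058] tcp [-77. 192.]
1.3 82 [0.076, -0.059] tcp [-67. 193.]
1.42 80 [0.086, -0.06] tcp [-57. 193.]
1.54 78 [0.096, -0.059] tcp [-48. 192.]
1.66 76 [0.105, -0.056] tcp [-38. 190.]
1.78 74 [0.113, -0.053] tcp [-30. 187.]
1.9 72 [0.121, -0.049] tcp [-22. 183.]
```

```bash
python3 -m inch '{"travel": [[0.005,0,-0.011],[0.012,0,-0.022],[0.019,0,-0.031],[0.027,0,-0.039],[0.036,0,-0.046],[0.046,0,-0.051],[0.056,0,-0.055],[0.066,0,-0.058],[0.076,0,-0.059],[0.076,0,-0.059]], "spin": [0,0,0,0,0,0,0,0,0,0]}' && python3 cov.py
```

```text
t: 9.48
tool_pos: [0.596, 0.0251, 0.1932]
orientation: [3.128, -0.294, 0.003]
force: [0.9, -0.1, -1.3]
opening: 0.0257
gripper_force: 50.0
tcp fix [-0.0678  0.0005] 0.1932
scene (-0.048, -0.035) 115 angle pct [-0.053  1.347  1.375] r max 0.112
scene (0.035, 0.048) 144 angle pct [-0.072  1.327  1.371] r max 0.112
top (-0.048, -0.035) 39 angle pct [-0.045  1.263  1.311] r max 0.113
```

```bash
python3 -m inch '{"travel": [[0.008,0,-0.001],[0.016,0,0],[0.024,0,0.001],[0.032,0,0.004],[0.039,0,0.007],[0.045,0,0.01],[0.045,0,0.01],[0.045,0,0.01]], "spin": [0,0,0,0,0,0,0,0]}' && python3 cov.py
```

```text
t: 10.25
tool_pos: [0.6384, 0.017, 0.181]
orientation: [3.128, -0.294, -0.002]
force: [-0.3, -0.3, -1.3]
opening: 0.0255
gripper_force: 50.0
tcp fix [-0.0246  0.0004] 0.181
scene (-0.048, -0.035) 93 angle pct [-0.091 -0.048  1.936] r max 0.111
scene (0.035, 0.048) 98 angle pct [-0.098 -0.054  1.939] r max 0.11
top (-0.048, -0.035) 197 angle pct [-0.049  1.833  1.896] r max 0.115
top (0.035, 0.048) 65 angle pct [-0.063 -0.029 -0.001] r max 0.117
```

The cover is at about 1.87 rad. I retreat, then carry the scraper back to its own free spot on the bench.

```bash
python3 -m inch '{"travel": [[-0.015,0,0],[-0.04,0,0],[-0.07,0,0],[-0.1,0,0],[-0.13,0,0],[-0.15,0,0],[-0.16,0,0],[-0.16,0,0]], "spin": [0,0,0,0,0,0,0,0]}'
python3 - <<'E'
from h import *
go([.4855,-.3715,.10],-.30)
E
```

```text
t: 11.02
tool_pos: [0.4797, 0.0474, 0.1822]
orientation: [-3.128, 0.293, -0.001]
force: [0.4, 0.0, -1.8]
opening: 0.0253
gripper_force: 50.0
travel m [0.0833, 0.4105, 0.0822] spin 0.114 tool x yaw -0.186 tilt [ 0.001  0.    -1.   ] q6 1.75
```

```bash
python3 -m inch '{"travel": [[0.006,0.03,0],[0.014,0.068,0],[0.022,0.107,0],[0.03,0.146,0],[0.037,0.185,0],[0.045,0.224,0],[0.053,0.262,0],[0.061,0.3,0.01],[0.069,0.338,0.03],[0.076,0.376,0.05]], "spin": [0,0.02,0.04,0.06,0.08,0.1,0.114,0.114,0.114,0.114]}' && python3 -m inch '{"travel": [[0,0.015,0.01],[0,0.03,0.02],[0,0.034,0.025],[0,0.034,0.025],[0,0.034,0.025]], "spin": [0,0,0,0,0]}'
python3 - <<'E'
from h import *
go([.4855,-.3715,.0220],-.30)
E
```

```text
t: 11.85
tool_pos: [0.4868, -0.3367, 0.1343]
orientation: [3.104, -0.472, 0.005]
force: [0.3, 1.1, -1.4]
opening: 0.0255
gripper_force: 50.0
t: 12.27
tool_pos: [0.4762, -0.3649, 0.109]
orientation: [-3.106, 0.471, -0.0]
force: [-0.4, -0.0, -1.3]
opening: 0.0254
gripper_force: 50.0
travel m [0.0108, 0.0036, 0.087] spin -0.001 tool x yaw -0.301 tilt [ 0.  0. -1.] q6 1.13
```

```bash
python3 -m inch '{"travel": [[0,0,0.025],[0,0,0.05],[0,0,0.065],[0,0,0.075],[0,0,0.081],[0,0,0.084],[0,0,0.086],[0,0,0.087],[0,0,0.087]], "spin": [0,0,0,0,0,0,0,0,0]}'
```

```text
t: 13.02
tool_pos: [0.4764, -0.3661, 0.0226]
orientation: [3.105, -0.471, 0.002]
force: [0.7, -0.1, -1.1]
opening: 0.0254
gripper_force: 50.0
```

```bash
python3 -m inch '{"travel": [[0,0,0.001],[0,0,0.0015],[0,0,0.0015]], "spin": [0,0,0]}'; python3 -m inch '{"travel": [[0,0,0],[0,0,0],[0,0,0],[0,0,0],[0,0,0],[0,0,0],[0,0,0],[0,0,0]], "spin": [0,0,0,0,0,0,0,0]}' 0
```

```text
t: 13.27
tool_pos: [0.4763, -0.3663, 0.0213]
orientation: [3.105, -0.471, 0.002]
force: [-0.5, 1.4, 4.8]
opening: 0.0256
gripper_force: 50.0
t: 13.93
tool_pos: [0.4757, -0.3657, 0.0202]
orientation: [-3.106, 0.471, 0.0]
force: [-0.4, 0.7, -0.3]
opening: 0.0744
gripper_force: 0.0
```

```bash
python3 -m inch '{"travel": [[0,0,-0.01],[0,0,-0.035],[0,0,-0.07],[0,0,-0.11],[0,0,-0.13],[0,0,-0.13]], "spin": [0,-0.05,-0.16,-0.28,-0.4,-0.52]}' 0
python3 - <<'E'
from h import *
go(fix(-.128,-.113,.15),-.187+np.pi/2)
p,d=optics.read_camera("scene"); W=cloud("scene",d)
for r in models.look_for("scene","scraper"): print(round(r["p"],2),np.round(r["centre"],3))
for r in models.masks_of("scene","lever_handle"):
    m=r["region"]&(d>0); hsv=cv2.cvtColor(p,cv2.COLOR_RGB2HSV); b=m&(hsv[...,2]<80); P=W[b]
    print(round(r["p"],2),len(P),P.mean(0).round(4) if len(P) else 0, cv2.minAreaRect((P[:,:2]*1000).astype(np.float32)) if len(P)>5 else 0, "top",np.percentile(P[:,2],95) if len(P) else 0)
print("pred handle",fix(-.128,-.112,.06))
cv2.imwrite("pics/mid.png",cv2.resize(p[110:290,160:420,::-1],None,fx=3,fy=3,interpolation=cv2.INTER_CUBIC))
E
```

```text
t: 14.43
tool_pos: [0.4788, -0.3684, 0.1586]
orientation: [3.113, 0.351, 0.012]
force: [0.3, 0.2, -0.0]
opening: 0.0933
gripper_force: 0.0
travel m [0.1013, -0.2776, 0.0066] spin -1.159 tool x yaw 0.225 tilt [ 0.008 -0.008 -1.   ] q6 0.61
0.87 [ 0.756 -0.406  0.013]
0.72 [ 0.492 -0.366  0.015]
0.56 [0.69  0.007 0.056]
0.7 99 [ 0.5212 -0.0775  0.068 ] ((518.4551391601562, -75.34928894042969), (34.61084747314453, 33.057701110839844), 50.14462661743164) top 0.07650595308590864
pred handle [np.float64(0.5159093537076294), np.float64(-0.07425069518319893), 0.06]
```

View pics/mid.png

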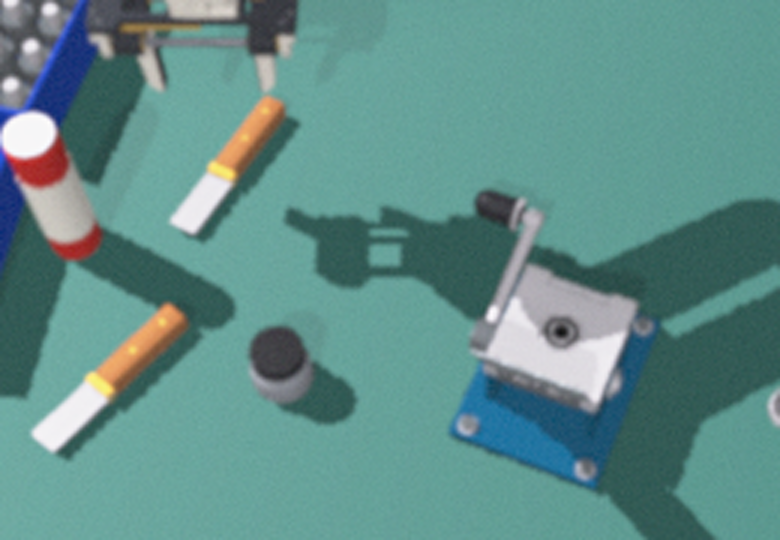

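The scraper lies flat at crop (230,165), the cover is leaning back open, and the bearing is in the nest at (562,330). The handle at (500,207) agrees with the prediction to a few mm. Next I move above the handle.

```bash
python3 -m inch '{"travel": [[0.01,-0.028,0],[0.02,-0.056,0],[0.03,-0.083,0],[0.04,-0.111,0],[0.051,-0.139,0],[0.061,-0.167,0],[0.071,-0.194,0],[0.081,-0.222,0],[0.091,-0.25,0],[0.101,-0.278,0]], "spin": [-0.116,-0.232,-0.348,-0.464,-0.58,-0.696,-0.811,-0.927,-1.043,-1.159]}' 0 && python3 -m inch '{"travel": [[0,0,0],[0,0,0]], "spin": [0,0]}'
python3 - <<'E'
from h import *
go(fix(-.127,-.114,.058),-.187+np.pi/2)
for c in ("scene","top"):
    p,d=optics.read_camera(c)
    W=cloud(c,d)
    for r in models.look_for(c,"lever_handle")[:1]: print(c,round(r["p"],2),np.round(r["centre"],3))
E
```

```text
t: 15.42
tool_pos: [0.5129, -0.0708, 0.1488]
orientation: [-2.423, -1.996, 0.003]
force: [0.4, 0.9, 0.4]
opening: 0.093
gripper_force: 0.0
t: 15.58
tool_pos: [0.5132, -0.0709, 0.1489]
orientation: [-2.425, -1.994, 0.002]
force: [-0.1, 0.4, -0.5]
opening: 0.0932
gripper_force: 0.0
travel m [-0.0047, 0.0046, 0.0909] spin -0.008 tool x yaw 1.376 tilt [-0.002  0.    -1.   ] q6 -0.04
scene 0.68 [ 0.569 -0.052  0.06 ]
```

```bash
python3 -m inch '{"travel": [[-0.004,0.004,0.02],[-0.005,0.005,0.045],[-0.005,0.005,0.065],[-0.005,0.005,0.08],[-0.005,0.005,0.088],[-0.005,0.005,0.091],[-0.005,0.005,0.091]], "spin": [-0.008,-0.008,-0.008,-0.008,-0.008,-0.008,-0.008]}' 0 && python3 -m inch '{"travel": [[0,0,0],[0,0,0],[0,0,0],[0,0,0],[0,0,0],[0,0,0],[0,0,0],[0,0,0],[0,0,0],[0,0,0]], "spin": [0,0,0,0,0,0,0,0,0,0]}' 1 30
```

```text
t: 16.37
tool_pos: [0.5175, -0.0788, 0.0588]
orientation: [-2.418, -2.004, 0.001]
force: [-0.1, 0.4, 0.7]
opening: 0.0932
gripper_force: 0.0
t: 17.2
tool_pos: [0.5131, -0.0774, 0.0568]
orientation: [-2.41, -2.002, 0.011]
force: [-23.6, 1.8, 1.8]
opening: 0.0317
gripper_force: 11.2
```

```bash
python3 -m inch '{"travel": [[0,0,0],[0,0,0],[0,0,0],[0,0,0]], "spin": [0,0,0,0]}' 1 30
python3 - <<'E'
from h import *
s=robot.read_state(); F=np.array([[np.cos(YF),np.sin(YF)],[-np.sin(YF),np.cos(YF)]])@(np.array(s["tool_pos"][:2])-O); print("tcp fix",F.round(4),round(s["tool_pos"][2],4))
f=lambda t: np.array([-.130*np.cos(.17+t),.038+.13*np.sin(.17+t)])
for t in np.arange(.1,1.41,.1): d=f(t)-f(0); print(round(t,2),[0,round(d[0],3),round(-d[1],3)])
E
```

```text
t: 17.53
tool_pos: [0.5121, -0.0772, 0.056]
orientation: [-2.409, -2.001, 0.013]
force: [-16.6, 1.2, 1.0]
opening: 0.0292
gripper_force: 30.0
tcp fix [-0.1312 -0.1156] 0.056
0.1 [0, np.float64(0.003), np.float64(-0.013)]
0.2 [0, np.float64(0.007), np.float64(-0.025)]
0.3 [0, np.float64(0.012), np.float64(-0.037)]
0.4 [0, np.float64(0.019), np.float64(-0.048)]
0.5 [0, np.float64(0.026), np.float64(-0.059)]
0.6 [0, np.float64(0.035), np.float64(-0.069)]
0.7 [0, np.float64(0.044), np.float64(-0.077)]
0.8 [0, np.float64(0.055), np.float64(-0.085)]
0.9 [0, np.float64(0.066), np.float64(-0.092)]
1.0 [0, np.float64(0.077), np.float64(-0.098)]
1.1 [0, np.float64(0.09), np.float64(-0.102)]
1.2 [0, np.float64(0.102), np.float64(-0.105)]
1.3 [0, np.float64(0.115), np.float64(-0.107)]
1.4 [0, np.float64(0.128), np.float64(-0.108)]
```

The handle sits about 4.5 mm nearer the robot than commanded, which fits the early contact in the slot. I relieve that offset and swing the lever along its arc.

```bash
python3 -m inch '{"travel": [[0,-0.0045,0],[0,-0.003,-0.007],[0,-0.0015,-0.013],[0,0.0025,-0.025],[0,0.0075,-0.037],[0,0.0145,-0.048],[0,0.0215,-0.059],[0,0.0305,-0.069],[0,0.0305,-0.069]], "spin": [0,0,0,0,0,0,0,0,0]}' 1 40
python3 - <<'E'
from h import *
O[:]=fix(-.0045,0,0)[:2]
s=robot.read_state(); F=np.array([[np.cos(YF),np.sin(YF)],[-np.sin(YF),np.cos(YF)]])@(np.array(s["tool_pos"][:2])-O); z=s["tool_pos"][2]+.002
print("fix",F.round(4),z,"lever",np.arctan2(z-.038,-F[0])-.17,"rad",np.hypot(z-.038,F[0]))
E
```

```text
t: 18.28
tool_pos: [0.5531, -0.0848, 0.1315]
orientation: [2.412, 2.002, 0.01]
force: [12.2, -1.1, -17.2]
opening: 0.0289
gripper_force: 40.0
fix [-0.085  -0.1154] 0.13346233198849344 lever 0.673425534677904 rad 0.12780709050473402
```

```bash
python3 -m inch '{"travel": [[0,0,0],[0,0,0],[0,0,0]], "spin": [0,0,0]}'
cat > lev.py <<'E'
from h import *
O[:]=fix(-.0045,0,0)[:2]
s=robot.read_state(); F=np.array([[np.cos(YF),np.sin(YF)],[-np.sin(YF),np.cos(YF)]])@(np.array(s["tool_pos"][:2])-O); z=s["tool_pos"][2]+.002
a=np.arctan2(z-.038,-F[0]); print("fix",F.round(4),round(z,4),"lever",round(a-.17,3),"rad",np.hypot(z-.038,F[0]).round(4))
f=np.array(s["force"]); fx=np.cos(YF)*f[0]+np.sin(YF)*f[1]; print("radial out",round(-fx*np.cos(a)+f[2]*np.sin(a),1),"tangential",round(fx*np.sin(a)+f[2]*np.cos(a),1))
E
python3 lev.py
```

```text
t: 18.53
tool_pos: [0.5502, -0.0842, 0.1288]
orientation: [2.415, 2.005, 0.005]
force: [12.2, -1.9, -16.4]
opening: 0.029
gripper_force: 40.0
fix [-0.0879 -0.1154] 0.1308 lever 0.642 rad 0.1278
radial out -20.4 tangential -2.4
```

```bash
python3 -m inch '{"travel": [[0,0.003,0.003],[0,0.01,-0.003],[0,0.019,-0.009],[0,0.027,-0.014],[0,0.036,-0.019],[0,0.045,-0.023],[0,0.054,-0.026],[0,0.063,-0.028],[0,0.063,-0.028]], "spin": [0,0,0,0,0,0,0,0,0]}'; python3 lev.py
```

```text
t: 19.28
tool_pos: [0.6129, -0.0962, 0.1609]
orientation: [2.414, 2.004, 0.005]
force: [-4.7, 0.6, 14.3]
opening: 0.0291
gripper_force: 40.0
fix [-0.0241 -0.1155] 0.1629 lever 1.21 rad 0.1272
radial out 15.0 tangential -1.9
```

```bash
python3 -m inch '{"travel": [[0,0.004,-0.003],[0,0.01,-0.005],[0,0.016,-0.0055],[0,0.022,-0.006],[0,0.0255,-0.006],[0,0.0255,-0.006],[0,0.0255,-0.006]], "spin": [0,0,0,0,0,0,0]}'; python3 lev.py
python3 - <<'E'
from h import *
ims=[]
for c in ("scene","top"):
    p,d=optics.read_camera(c); W=cloud(c,d)
    for r in models.look_for(c,"bearing"): print(c,round(r["p"],2),np.round(r["centre"],4))
    c0=fix(-.0045,0,0)
    m=(d>0)&(np.hypot(W[...,0]-c0[0],W[...,1]-c0[1])<.016); print("nest region z",np.percentile(W[m][:,2],[10,50,90]).round(4) if m.any() else None)
    n=(d>0)&(abs(W[...,2]-.104)<.006)&(np.hypot(W[...,0]-c0[0],W[...,1]-c0[1])>.03)&(np.hypot(W[...,0]-c0[0],W[...,1]-c0[1])<.05); print("plate z",np.median(W[n][:,2]) if n.any() else None)
    u,v=proj(c,[.64,-.04,.1]).astype(int); ims.append(cv2.resize(p[v-60:v+60,u-75:u+75,::-1],(400,320),interpolation=cv2.INTER_CUBIC))
cv2.imwrite("pics/lift.png",np.hstack(ims))
E
```

```text
t: 19.87
tool_pos: [0.6363, -0.1005, 0.1636]
orientation: [2.416, 2.005, 0.002]
force: [-3.3, -0.3, 5.4]
opening: 0.0289
gripper_force: 40.0
fix [-0.0003 -0.1154] 0.1656 lever 1.398 rad 0.1276
radial out 5.5 tangential -3.2
scene 0.47 [0.6674 0.0092 0.1165]
nest region z [0.1114 0.114  0.1163]
plate z 0.10303469572352561
top 0.6 [ 0.4852 -0.3706  0.0215]
top 0.48 [0.472  0.2929 0.0077]
nest region z [0.1124 0.1156 0.1173]
plate z 0.10458866390990601
```

View pics/lift.png

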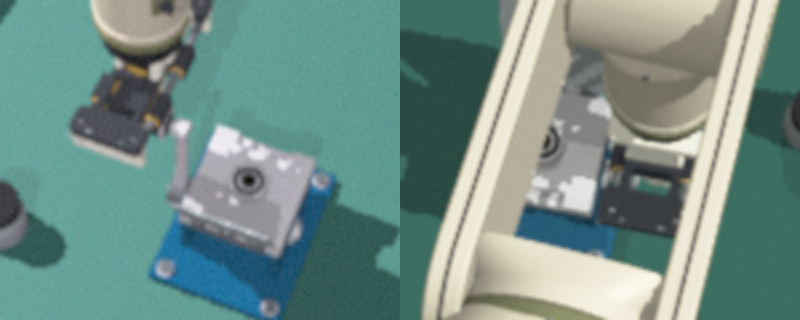

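The bearing stands proud of the plate at left-panel (248,180): its top is at about 114.7 mm, i.e. full lift. The lever reads about 1.39. I check the cover's angle and settle before handing in.

```bash
python3 -m inch '{"travel": [[0,0,-0.001],[0,0.0005,-0.001],[0,0.0005,-0.001],[0,0.0005,-0.001]], "spin": [0,0,0,0]}'; python3 lev.py; sed -i 's/^from h import \*/from h import *\nO[:]=fix(-.0045,0,0)[:2]/' cov.py; python3 cov.py
python3 - <<'E'
from h import *
p,d=optics.read_camera("scene"); W=cloud("scene",d); o=fix(-.0045,0,0)
X=np.cos(YF)*(W[...,0]-o[0])+np.sin(YF)*(W[...,1]-o[1]); Y=-np.sin(YF)*(W[...,0]-o[0])+np.cos(YF)*(W[...,1]-o[1])
m=(d>0)&(abs(Y)<.045)&(W[...,2]>.135)&(X>.02)&(X<.15); P=np.c_[X[m],W[m][:,2]]; print(len(P),"cover pts x,z mean",P.mean(0).round(3) if len(P) else 0, "line angle", np.arctan2(1,np.polyfit(P[:,1],P[:,0],1)[0]*-1).round(3) if len(P)>10 else 0,"zmax",P[:,1].max().round(3) if len(P) else 0)
cv2.imwrite("pics/fin.png",cv2.resize(p[150:290,270:430,::-1],(640,560),interpolation=cv2.INTER_CUBIC))
for n in ("scraper","wrench","spare","drift","grease","spray"): print(n,[np.round(r["centre"],3).tolist() for r in models.look_for("scene",n)[:2]])
E
```

```text
t: 20.4
tool_pos: [0.6358, -0.1004, 0.1636]
orientation: [2.417, 2.006, 0.001]
force: [-2.0, -0.4, 3.9]
opening: 0.0293
gripper_force: 40.0
fix [-0.0009 -0.1154] 0.1656 lever 1.394 rad 0.1276
radial out 4.0 tangential -1.8
tcp fix [-0.0009 -0.1154] 0.1636
scene (-0.048, -0.035) 85 angle pct [-0.09  -0.038  1.985] r max 0.113
scene (0.035, 0.048) 84 angle pct [-0.085 -0.051  1.984] r max 0.11
top (-0.048, -0.035) 143 angle pct [-0.072 -0.034  0.012] r max 0.111
top (0.035, 0.048) 66 angle pct [1.916 1.934 1.95 ] r max 0.112
94 cover pts x,z mean [0.094 0.189] line angle 1.927 zmax 0.215
scraper [[0.757, -0.408, 0.014], [0.492, -0.366, 0.017]]
wrench [[0.474, 0.291, 0.005]]
spare [[0.648, 0.236, 0.014]]
drift []
grease []
spray [[0.619, -0.486, 0.131]]
```

View pics/fin.png

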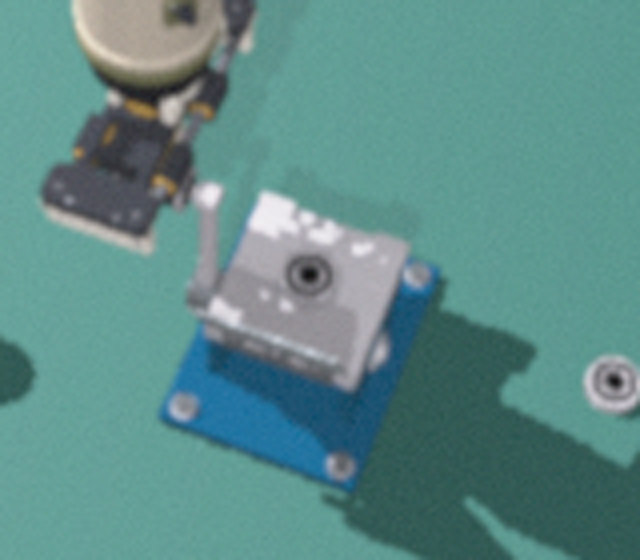

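The picture shows the cover leaning back at about 1.93 rad, its edge at (270,345), and the raised bearing at (308,273). The lever stands upright at (208,235), still gripped. The scraper is flat on the bench. I hand in.

```bash
python3 -c "
from plant import close_job; print(close_job())"
```

```text
the job is handed in; nothing more can be done
None
```

I levered the cover open with the scraper to about 1.93 rad and laid the scraper flat on the bench. The gripper still holds the cam lever at about 1.39 rad (top lift is at 1.40), with the bearing's top at about 114.7 mm (full lift). I handed the job in after about 20 s; it returned no verdict, and the last look did not re-find the drift and grease jar, which the arm did not approach.

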